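Put the lids back on the washed storage canisters

TASK

The four white storage canisters and their wooden lids have been washed and stand mixed up on the worktop. Put each lid on the canister it fits, seated fully home with its rim flat all round, so that all four are closed and upright. Set the lids down rather than dropping them, knock no canister over, and leave everything else, such as the kitchen timer and the ramekin, where it is.

Things in the scene. Friction and masses are not known exactly. Their poses are not given: they have to be found in the camera images.
- canister_small: smallest of four open white stoneware canisters (loose, standing upright): outer diameter 56 mm, straight round mouth 40 mm across, rim 66 mm high, wall 8 mm. Origin: centre of its underside, z up.
- lid_small: smallest of four wooden lids (loose, knob up), fits the 40 mm mouth: disc 54 mm across, 9 mm thick; self-centring plug below, 14 mm deep, tapering from 36 to 22 mm; round upright knob 26 mm across, 28 mm high. Origin: centre of plug's lower face, z up; disc underside 14, disc top 23, knob top 51 mm above it. Seated, disc on rim: origin 52 mm above the canister's origin.
- canister_medium: second smallest of four open white stoneware canisters (loose, standing upright): outer diameter 68 mm, straight round mouth 52 mm across, rim 58 mm high, wall 8 mm. Origin: centre of its underside, z up.
- lid_medium: second smallest of four wooden lids (loose, knob up), fits the 52 mm mouth: disc 66 mm across, 9 mm thick; self-centring plug below, 14 mm deep, tapering from 48 to 34 mm; round upright knob 26 mm across, 28 mm high. Origin: centre of plug's lower face, z up; disc underside 14, disc top 23, knob top 51 mm above it. Seated, disc on rim: origin 44 mm above the canister's origin.
- canister_large: second largest of four open white stoneware canisters (loose, standing upright): outer diameter 80 mm, straight round mouth 64 mm across, rim 66 mm high, wall 8 mm. Origin: centre of its underside, z up.
- lid_large: second largest of four wooden lids (loose, knob up), fits the 64 mm mouth: disc 78 mm across, 9 mm thick; self-centring plug below, 14 mm deep, tapering from 60 to 46 mm; round upright knob 26 mm across, 28 mm high. Origin: centre of plug's lower face, z up; disc underside 14, disc top 23, knob top 51 mm above it. Seated, disc on rim: origin 52 mm above the canister's origin.
- canister_largest: largest of four open white stoneware canisters (loose, standing upright): outer diameter 92 mm, straight round mouth 76 mm across, rim 52 mm high, wall 8 mm. Origin: centre of its underside, z up.
- lid_largest: largest of four wooden lids (loose, knob up), fits the 76 mm mouth: disc 90 mm across, 9 mm thick; self-centring plug below, 14 mm deep, tapering from 72 to 58 mm; round upright knob 26 mm across, 28 mm high. Origin: centre of plug's lower face, z up; disc underside 14, disc top 23, knob top 51 mm above it. Seated, disc on rim: origin 38 mm above the canister's origin.
- timer: bystander: round kitchen timer, white with a brass top, 66 mm across, 62 mm high, behind the row on the right, beneath the wall cabinets (underside 460 mm above the worktop, fronts at x = 0.58 m, door knobs to x = 0.545 m); not part of the job, leave it alone. Origin: centre of its underside.
- ramekin: bystander: small fluted white ramekin, 68 mm across, 45 mm high, at the back, to the right of the citrus press; not part of the job, leave it alone. Origin: centre of its underside.
There are look-alikes about, which are no part of the job. Leave any blue or purple look-alike of the lid_medium alone.

How it is judged:
By the outcome, as a careful person would: the job done as asked, in the order asked, and still so for the second after the job is handed in, with the robot touching nothing.
It also fails if it takes over 99 s, if anything falls off the work surface, if the arm or the gripper's body presses on something with over 40 N, if the wrist force passes 120 N, or if a joint passes its speed limit or range.

ROBOT

A 6-joint arm with a two-finger parallel gripper is mounted at the origin on a cart in front of the work surface, level with it; the furniture and walls round the work are solid. World frame = base frame: x ahead of the robot, y to its left, z up, the work surface at z = 0. Lengths are in m, angles in rad, forces in N, time in s.
With the tool pointing down it reaches from about 0.35 to 0.775 m from the base axis. Payload 7.3 kg.
Tool frame: the origin (TCP) lies at the centre of the arm's flange, where the gripper is bolted on; the fingertips stand 178 mm ahead of it and the grasp point (between the pads) lies 159 mm ahead of it; z points along the fingers, y is the line along which they close (so a half turn about z gives the same grasp; the last joint's range is limited). The gripper opens to 92 mm and grips with 3 to 60 N. Pads are 19 mm wide; open, the fingers measure 130 mm over their backs; the gripper's body (75 mm by 190 mm) begins 47 mm behind the grasp point.
Start: joints at [0.972, 0.342, 1.524, -0, 1.275, -0.146], TCP at [0.23, 0.472, 0.405] pointing down, gripper open.
Joint ranges: [-2.53, 2.53], [-0.77, 2.02], [0.04, 2.7], [-1, 4.14], [0.28, 2.66], [-3.11, 3.11]. Speed limits (rad/s): [2.57, 2.57, 3.14, 3.14, 3.14, 3.14].

INTERFACE

Orientations are given as [roll, pitch, yaw] about the fixed x, y, z axes, in that order (R = Rz(yaw) Ry(pitch) Rx(roll)).
In Python, from cell import telemetry, vision, ticket gives the robot as it stands.
- The arm moves only by the shell command python3 -m crank 'ROWS' [FORCE]. ROWS is JSON, a list of rows, each a list of 5 numbers: the gripper command: -1 is shut, 1 is fully open, values between are in proportion, then the shift along the tool's x, y, z in mm, then the turn about the tool's z in rad. In form: [[fingers, dx, dy, dz, roll], ...]. A call has 1 to 12 rows; each row is the pose to reach, as a shift and turn from the pose commanded when the call began, along the tool's axes at that moment; what a row does not reach only later rows make up. A row lasts 1/12 s, in which the tool goes at most 41.7 mm and 7.16 degrees, less where a joint would pass 70% of its speed; a pose out of reach is approached as far as the arm can. A call with a gripper value outside its range is refused whole. The fingers move at their own pace and stop on an object; FORCE is the grip in N (left out, the last holds). Time passes only in rows, so rows that repeat a pose let the fingers close. It gives the time, the measured TCP pose, the force, the opening and the grip force at its end, in the units of the state.
- telemetry.observe(): the state, without advancing time (a new reading comes with each control period).
- vision.read_camera(name): name is "scene" or "side" or "wrist"; returns (picture, depth): 400x640x3 uint8, red, green, blue; 400x640 float32, m along the optical axis (not along the pixel's ray), 0 where there is no reading.
- vision.get_calibration(name): a dict with "camera_matrix" (3x3 intrinsics, pixels), "dist" ([k1, k2, p1, p2, k3] as OpenCV has them; the pictures are not rectified), "rvec" (rotation vector, rad) and "tvec" (3), from world to camera coordinates, as OpenCV has them. Camera axes: x right, y down, z forward; pixel columns grow to the right and rows downward; lengths in m; the calibration is good to about 2 mm. A picture is of the moment at which its call begins: read the wrist's pose just before it. get_calibration takes no time and is no camera call; for the wrist camera it gives the pose at the moment of the call.
- ticket.hand_in(): hands the job in; it is judged then, once.
The state is a dict: "time": time; "qpos": joint angles; "qvel": joint speeds; "joint_efforts": joint torques, N m; "tool_pos": TCP position; "tool_rot": TCP orientation; "contact_force": force on the tool from outside, world axes, zero at the start; "torque": the same for the moment, N m; "opening": finger opening in m; "grip_force": force on a finger pad.
Only numpy, scipy, OpenCV 4.12 (cv2) and the standard library are available. Lean on these libraries where they do the work, as an engineer would, in place of code of your own. Each camera call takes 0.05 s, during which the arm holds its last target. There are 200 camera calls.

## Working session

There is one attempt and no reset: what is moved stays moved. The work goes in short steps, Python scripts to look and compute and a shell command to move; the robot and the scene stay as the last step left them, time stands still between calls to the robot, and variables do not carry over. Pictures are saved under pics/ and viewed, at most 14 in all, crops included, and the job is handed in when it is done.

```bash
ls; mkdir -p pics; python3 - <<'E'
from cell import telemetry, vision
import cv2,numpy as np
print(telemetry.observe())
for n in ["scene","side"]:
    p,d=vision.read_camera(n); cv2.imwrite(f"pics/{n}0.png",p[:,:,::-1]); np.save(f"pics/{n}0.npy",d); 
    c=vision.get_calibration(n); print(n,c["camera_matrix"],c["dist"], (-cv2.Rodrigues(np.array(c["rvec"]))[0].T@np.array(c["tvec"]).ravel()))
E
```

```text
pics
{'time': 0.0, 'qpos': array([ 9.71991033e-01,  3.42710061e-01,  1.52504108e+00,  1.15969637e-05,
        1.27539472e+00, -1.46023932e-01]), 'qvel': array([-0.00124008,  0.00163393, -0.00164399, -0.00065337,  0.00082645,
        0.00150776]), 'joint_efforts': array([ 5.39196208e-04, -4.31237841e+01, -2.44216526e+01,  7.16839987e-02,
        5.60571975e-02, -1.27348708e-04]), 'tool_pos': array([0.22957876, 0.47198255, 0.40404292]), 'tool_rot': array([-3.14005758e+00, -2.36972658e-04,  2.68880773e+00]), 'contact_force': array([0.67974184, 0.7037263 , 0.44628279]), 'torque': array([-0.03747796, -0.00374161,  0.00652801]), 'grip_force': 0.0, 'opening': 0.09163778021132474}
scene [[509.9215983    0.         309.60918182]
 [  0.         509.9215983  202.13391377]
 [  0.           0.           1.        ]] [0.02983122 0.         0.         0.         0.        ] [-0.42845712  1.11136847  0.83042465]
side [[458.47339746   0.         315.15502794]
 [  0.         458.47339746 198.53593127]
 [  0.           0.           1.        ]] [-0.08754851  0.          0.          0.          0.        ] [0.22747325 1.35056691 1.06156567]
```

View pics/scene0.png

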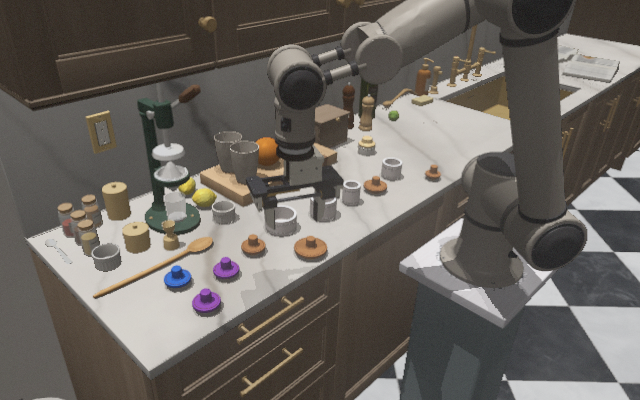

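View pics/side0.png

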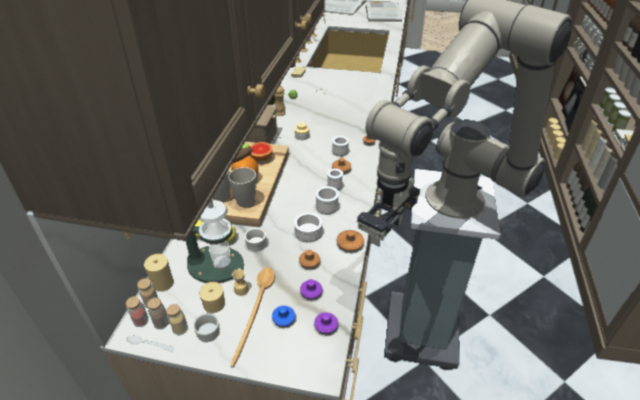

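The views show four canisters in a row (side view ≈(308,227), (327,199), (335,178), (341,146)) and orange-brown lids at ≈(350,240), (309,259), (341,164), (369,140). The purple and blue ones are look-alikes.

```bash
cat > h.py <<'E'
import cv2,numpy as np
from cell import vision,telemetry
from scipy import ndimage
def cloud(n):
    c=vision.get_calibration(n); p,d=vision.read_camera(n)
    h,w=d.shape; uv=np.stack(np.meshgrid(np.arange(w),np.arange(h)),-1).reshape(-1,1,2).astype(np.float64)
    r=cv2.undistortPoints(uv,np.array(c["camera_matrix"]),np.array(c["dist"])).reshape(h,w,2)
    P=np.dstack([r,np.ones((h,w))])*d[...,None]
    R=cv2.Rodrigues(np.array(c["rvec"]))[0]
    W=(P-np.array(c["tvec"]).ravel())@R; W[d==0]=np.nan
    return p,W
def circ(xy):
    A=np.c_[xy,np.ones(len(xy))]; s=np.linalg.lstsq(A,(xy**2).sum(1),rcond=None)[0]
    return s[:2]/2, np.sqrt(s[2]+(s[:2]**2).sum()/4)
E
python3 - <<'E'
from h import *
for n in ["side","scene"]:
    p,W=cloud(n); hsv=cv2.cvtColor(p,cv2.COLOR_RGB2HSV); ok=(W[...,0]>.15)&(W[...,0]<.8)&(np.abs(W[...,1])<.9)
    Z=W[...,2]
    print(n,"table z",np.nanmedian(Z[ok&(np.abs(Z)<.01)]))
    for nm,m in [("brown",(hsv[...,0]<17)&(hsv[...,1]>110)),("white",(hsv[...,1]<60))]:
        L,k=ndimage.label(m&ok&(Z>.012)&(Z<.08))
        for i in range(1,k+1):
            s=L==i
            if s.sum()<60: continue
            v,u=np.nonzero(s); q=W[s]; zt=np.percentile(q[:,2],97); t=q[q[:,2]>zt-.008]
            c,r=circ(t[:,:2]); e=(np.abs(q[:,2]-.02)<.005); mid=(t[:,:2].max(0)+t[:,:2].min(0))/2
            print(nm,len(v),"px",int(u.mean()),int(v.mean()),"zt %.3f"%zt,"top mean",t[:,:2].mean(0).round(4),"mid",mid.round(4),"ext",np.ptp(t[:,:2],axis=0).round(3),"allmid",((q.max(0)+q.min(0))/2)[:2].round(4),np.ptp(q,axis=0)[:2].round(3))
E
```

```text
side table z 0.0014773381400933817
brown 145 px 341 164 zt 0.052 top mean [ 0.4311 -0.0903] mid [ 0.4303 -0.0908] ext [0.021 0.019] allmid [ 0.4318 -0.0954] [0.066 0.07 ]
brown 399 px 349 240 zt 0.053 top mean [0.3374 0.3045] mid [0.3376 0.3044] ext [0.022 0.023] allmid [0.3383 0.3062] [0.081 0.088]
brown 246 px 308 258 zt 0.054 top mean [0.4484 0.4135] mid [0.4482 0.4106] ext [0.023 0.023] allmid [0.4483 0.4144] [0.058 0.06 ]
white 215 px 268 132 zt 0.078 top mean [ 0.7643 -0.2197] mid [ 0.7742 -0.2479] ext [0.042 0.163] allmid [ 0.7762 -0.2466] [0.047 0.166]
white 76 px 302 134 zt 0.039 top mean [ 0.6223 -0.2864] mid [ 0.6333 -0.2895] ext [0.058 0.04 ] allmid [ 0.6342 -0.2906] [0.06  0.043]
white 273 px 340 144 zt 0.063 top mean [ 0.4533 -0.2146] mid [ 0.4548 -0.2142] ext [0.064 0.072] allmid [ 0.4555 -0.2156] [0.068 0.079]
white 806 px 329 192 zt 0.070 top mean [0.4418 0.0998] mid [0.4434 0.0869] ext [0.08  0.191] allmid [0.4434 0.0538] [0.08  0.259]
white 61 px 224 196 zt 0.079 top mean [0.7863 0.2232] mid [0.7878 0.2176] ext [0.019 0.04 ] allmid [0.7889 0.2176] [0.021 0.04 ]
whi
[... 2598 characters left out ...]
 [0.172 0.114] allmid [0.7042 0.4894] [0.191 0.165]
white 100 px 174 197 zt 0.079 top mean [0.7303 0.4694] mid [0.7251 0.4717] ext [0.033 0.044] allmid [0.7251 0.4717] [0.033 0.044]
white 231 px 329 208 zt 0.065 top mean [0.4114 0.1472] mid [0.4149 0.1437] ext [0.021 0.053] allmid [0.4339 0.1402] [0.063 0.07 ]
white 396 px 223 210 zt 0.045 top mean [0.6349 0.37  ] mid [0.6353 0.3691] ext [0.07  0.069] allmid [0.6353 0.3691] [0.07  0.069]
white 549 px 283 219 zt 0.051 top mean [0.4682 0.2722] mid [0.4785 0.2787] ext [0.086 0.086] allmid [0.4779 0.282 ] [0.087 0.093]
white 883 px 99 248 zt 0.077 top mean [0.7499 0.7246] mid [0.7603 0.7211] ext [0.079 0.04 ] allmid [0.7136 0.7159] [0.173 0.068]
```

```bash
python3 -m crank '[[1,-25,-9,-5,0.124],[1,-50,-18,-10,0.248],[1,-75,-26,-15,0.372],[1,-100,-35,-20,0.496],[1,-125,-44,-25,0.62],[1,-150,-52,-30,0.744],[1,-175,-61,-35,0.868],[1,-200,-70,-40,0.992],[1,-227,-79,-45,1.116],[1,-227,-79,-45,1.118]]'
python3 - <<'E'
from h import *
print(telemetry.observe()["tool_pos"],telemetry.observe()["tool_rot"],telemetry.observe()["qpos"])
p,W=cloud("wrist"); cv2.imwrite("pics/w1.png",p[:,:,::-1]); np.savez("pics/w1.npz",p=p,W=W)
p,W=cloud("scene"); hsv=cv2.cvtColor(p,cv2.COLOR_RGB2HSV); s=(slice(165,184),slice(420,445)); print(W[173,432],W[176,434],hsv[173,432])
E
```

```text
time: 1.03
tool_pos: [0.402, 0.2991, 0.4504]
tool_rot: [3.139, 0.001, 1.561]
contact_force: [0.6, -0.0, 0.3]
opening: 0.0919
grip_force: 0.0
[0.40203448 0.29914214 0.45041445] [3.13886386e+00 5.90062132e-04 1.56098411e+00] [ 0.48715386  0.26426724  1.50665027 -0.00185752  1.36855809  0.49733644]
[ 0.34661531 -0.29603181  0.02586077] [ 0.33116809 -0.28480591  0.02439119] [ 12  95 110]
```

View pics/w1.png

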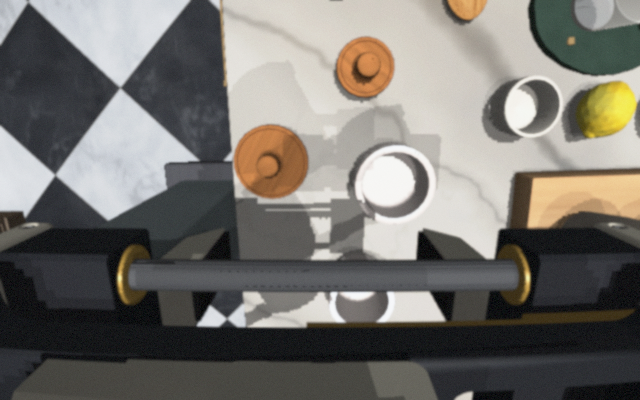

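The wrist view has image right = +x and up = +y. Lids are at (365,67) and (271,161), and the largest canister is at (396,183).

```bash
cat >> h.py <<'E'
def plane(n,uv,z,c=None):
    c=c or vision.get_calibration(n)
    r=cv2.undistortPoints(np.asarray(uv,float).reshape(-1,1,2),np.array(c["camera_matrix"]),np.array(c["dist"])).reshape(-1,2)
    R=cv2.Rodrigues(np.array(c["rvec"]))[0]; o=-R.T@np.array(c["tvec"]).ravel()
    d=np.c_[r,np.ones(len(r))]@R; return (o+d*((z-o[2])/d[:,2])[:,None])[:,:2]
def outl(m,z):
    k=max(cv2.findContours(m.astype(np.uint8),cv2.RETR_EXTERNAL,cv2.CHAIN_APPROX_NONE)[0],key=len)
    q=plane("wrist",k.reshape(-1,2),z)
    for _ in range(4):
        c,r=circ(q); e=np.abs(np.hypot(*(q-c).T)-r); q=q[e<=max(.0015,np.percentile(e,85))] if _<3 else q
    return c,r,np.sqrt((( np.hypot(*(q-c).T)-r)**2).mean())
def look(name=None):
    o=telemetry.observe(); print("tcp",o["tool_pos"].round(4),o["tool_rot"].round(4))
    p,W=cloud("wrist")
    if name: cv2.imwrite(f"pics/{name}.png",p[:,:,::-1])
    hsv=cv2.cvtColor(p,cv2.COLOR_RGB2HSV); Z=W[...,2]; ok=(W[...,0]>.2)&(W[...,0]<.56)
    br=(hsv[...,0]<17)&(hsv[...,1]>110)&ok
    for nm,m in [("lid",br&(Z>.012)&(Z<.13)),("can",~br&ok&(Z>.042)&(Z<.075))]:
        L,k=ndimage.label(m)
        for i in range(1,k+1):
            s=L==i
            if s.sum()<250: continue
            v,u=np.nonzero(s); zt=np.median(Z[s])
            t0=Z[s]
            zz=.023 if nm=="lid" else np.percentile(t0,80)
            c,r,e=outl(s,zz)
            ex=""
            if nm=="lid":
                kz=np.percentile(t0,95); kn=s&(Z>kz-.012)
                ex="ztop %.3f disc %.3f knob "%(kz,zt)+str(np.nanmean(W[kn],0).round(4))
            print(nm,"px",int(u.mean()),int(v.mean()),(v.min(),v.max()),"n",s.sum(),"c",c.round(4),"dia %.4f rms %.4f z %.4f"%(2*r,e,zz),ex)
E
python3 -c "
from h import *
look()"
```

```text
tcp [0.3997 0.3011 0.4496] [-3.1413e+00 -2.0000e-04  1.5698e+00]
lid px 368 69 (np.int64(40), np.int64(99)) n 2659 c [0.4499 0.41  ] dia 0.0630 rms 0.0004 z 0.0230 ztop 0.052 disc 0.024 knob [0.4506 0.4094 0.0506]
lid px 273 162 (np.int64(127), np.int64(198)) n 4137 c [0.3399 0.3038] dia 0.0858 rms 0.0004 z 0.0230 ztop 0.051 disc 0.024 knob [0.3418 0.3037 0.0506]
can px 398 186 (np.int64(147), np.int64(226)) n 1949 c [0.482  0.2818] dia 0.0909 rms 0.0006 z 0.0532 
can px 363 310 (np.int64(292), np.int64(321)) n 938 c [0.4457 0.1491] dia 0.0724 rms 0.0043 z 0.0668
```

```bash
python3 -m crank '[[0.2,2,-30,30,0],[0.1,3,-60,65,0],[0,3,-60,105,0],[0,3,-60,145,0],[0,3,-60,180,0],[0,3,-60,210,0],[0,3,-60,228,0],[0,3,-60,238,0],[0,3,-60,241,0],[0,3,-60,241,0],[0,3,-60,241,0]]' 30; python3 -m crank '[[-0.6,0,0,0,0],[-0.6,0,0,0,0],[-0.6,0,0,0,0],[-0.6,0,0,0,0],[-0.6,0,0,0,0]]' 30
```

```text
time: 2.1
tool_pos: [0.339, 0.3053, 0.2092]
tool_rot: [3.141, -0.0, 1.572]
contact_force: [-0.0, -0.1, -0.1]
opening: 0.0459
grip_force: 0.0
time: 2.52
tool_pos: [0.3394, 0.3049, 0.2093]
tool_rot: [3.14, -0.001, 1.571]
contact_force: [-0.4, 0.0, 4.9]
opening: 0.0251
grip_force: 30.0
```

```bash
python3 -m crank '[[-0.6,0,0,-20,0],[-0.6,0,0,-55,0],[-0.6,0,0,-90,0],[-0.6,-6,35,-95,0],[-0.6,-12,70,-95,0],[-0.6,-18,105,-95,0],[-0.6,-23,135,-95,0],[-0.6,-23,142,-95,0],[-0.6,-23,142,-95,0]]'; python3 -m crank '[[-0.6,0,0,20,0],[-0.6,0,0,35,0],[-0.6,0,0,43,0],[-0.6,0,0,48,0],[-0.6,0,0,51,0],[-0.6,0,0,54,0],[-0.6,0,0,55,0],[-0.6,0,0,55,0]]'
```

```text
time: 3.27
tool_pos: [0.4829, 0.281, 0.3032]
tool_rot: [3.142, -0.0, 1.568]
contact_force: [-1.0, 0.3, -1.8]
opening: 0.0254
grip_force: 30.0
time: 3.93
tool_pos: [0.4814, 0.2819, 0.2492]
tool_rot: [3.14, -0.001, 1.571]
contact_force: [0.9, 0.2, -0.7]
opening: 0.0248
grip_force: 30.0
```

```bash
python3 -m crank '[[-0.6,0,0,1,0],[-0.6,0,0,2,0],[-0.6,0,0,2.5,0],[-0.6,0,0,2.5,0]]'
```

```text
time: 4.27
tool_pos: [0.4816, 0.2819, 0.2474]
tool_rot: [3.139, -0.001, 1.571]
contact_force: [-0.2, -0.5, 6.2]
opening: 0.0247
grip_force: 30.0
```

```bash
python3 -m crank '[[0,0,0,-1,0],[0,0,0,-1,0],[0,0,0,-1,0],[0,0,0,-1,0],[0,0,0,-20,0],[0,0,0,-60,0],[0,40,-10,-60,0],[0,80,-20,-60,0],[0,120,-30,-60,0],[0,129,-31,-60,0],[0,129,-31,-60,0]]'; python3 -m crank '[[0,0,0,35,0],[0,0,0,65,0],[0,0,0,85,0],[0,0,0,95,0],[0,0,0,98,0],[0,0,0,98,0]]'
```

```text
time: 5.18
tool_pos: [0.449, 0.4133, 0.3058]
tool_rot: [-3.141, -0.0, 1.575]
contact_force: [-0.5, -0.2, 0.1]
opening: 0.046
grip_force: 0.0
time: 5.68
tool_pos: [0.4507, 0.4101, 0.208]
tool_rot: [-3.141, 0.001, 1.57]
contact_force: [-0.6, 0.6, -0.3]
opening: 0.0458
grip_force: 0.0
```

```bash
python3 -m crank '[[-0.6,0,0,0,0],[-0.6,0,0,0,0],[-0.6,0,0,0,0],[-0.6,0,0,0,0],[-0.6,0,0,-20,0],[-0.6,0,0,-55,0],[-0.6,0,0,-95,0],[-0.6,0,0,-130,0],[-0.6,-30,0,-135,0],[-0.6,-70,0,-135,0],[-0.6,-110,0,-135,0],[-0.6,-150,0,-135,0]]' 30; python3 -m crank '[[-0.6,-40,0,0,0],[-0.6,-80,0,0,0],[-0.6,-120,0,0,0],[-0.6,-160,0,0,0],[-0.6,-200,0,0,0],[-0.6,-240,0,0,0],[-0.6,-280,0,0,0],[-0.6,-320,0,0,0],[-0.6,-360,2,0,0],[-0.6,-400,4,0,0],[-0.6,-440,5,0,0],[-0.6,-472,5,0,0]]'; python3 -m crank '[[-0.6,-20,0,-40,0],[-0.6,-60,0,-80,0],[-0.6,-100,0,-110,0],[-0.6,-120,0,-115,0],[-0.6,-120,0,-115,0],[-0.6,-120,0,-115,0]]'; python3 -c "
from h import *
look('w2')"
```

```text
time: 6.68
tool_pos: [0.4495, 0.2594, 0.3439]
tool_rot: [3.14, -0.0, 1.572]
contact_force: [1.3, -1.2, -0.8]
opening: 0.0247
grip_force: 30.0
time: 7.68
tool_pos: [0.4549, -0.214, 0.3438]
tool_rot: [3.14, 0.001, 1.57]
contact_force: [0.9, 0.2, -0.2]
opening: 0.0251
grip_force: 30.0
time: 8.18
tool_pos: [0.4548, -0.333, 0.4593]
tool_rot: [3.14, 0.002, 1.568]
contact_force: [-0.5, -0.1, -1.0]
opening: 0.0251
grip_force: 30.0
tcp [ 0.4548 -0.333   0.4593] [3.1395e+00 2.0000e-03 1.5680e+00]
lid px 236 142 (np.int64(121), np.int64(164)) n 1467 c [ 0.3512 -0.3054] dia 0.0510 rms 0.0004 z 0.0230 ztop 0.052 disc 0.025 knob [ 0.3525 -0.3072  0.0505]
can px 326 55 (np.int64(23), np.int64(90)) n 1638 c [ 0.4581 -0.2135] dia 0.0660 rms 0.0004 z 0.0592
```

View pics/w2.png

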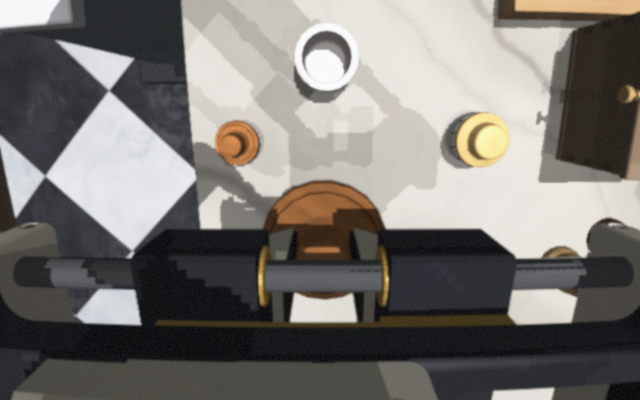

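The held lid is level at ≈(325,240), the medium canister is at (326,55), and the small lid is at (236,142).

```bash
python3 -m crank '[[-0.6,35,1,20,0],[-0.6,70,2,40,0],[-0.6,105,3,60,0],[-0.6,119,3,95,0],[-0.6,119,3,130,0],[-0.6,119,3,160,0],[-0.6,119,3,180,0],[-0.6,119,3,190,0],[-0.6,119,3,197,0],[-0.6,119,3,201,0],[-0.6,119,3,203,0],[-0.6,119,3,204,0]]'; python3 -m crank '[[-0.6,0,0,1,0],[-0.6,0,0,2,0],[-0.6,0,0,3,0],[-0.6,0,0,3,0]]'
```

```text
time: 9.23
tool_pos: [0.4585, -0.2123, 0.2549]
tool_rot: [3.14, 0.001, 1.571]
contact_force: [-0.3, 1.2, -0.0]
opening: 0.0249
grip_force: 30.0
time: 9.57
tool_pos: [0.4586, -0.2124, 0.2533]
tool_rot: [3.139, 0.002, 1.571]
contact_force: [-1.9, 2.4, 12.2]
opening: 0.0249
grip_force: 30.0
```

```bash
python3 -m crank '[[0,0,0,-1,0],[0,0,0,-1,0],[0,0,0,-1,0],[0,0,0,-1,0],[0,0,0,-20,0],[0,0,0,-55,0],[0,-25,-28,-55,0],[0,-50,-56,-55,0],[0,-75,-84,-55,0],[0,-93,-106,-55,0],[0,-93,-106,-55,0]]'; python3 -m crank '[[0,0,0,35,0],[0,0,0,65,0],[0,0,0,85,0],[0,0,0,95,0],[0,0,0,98,0],[0,0,0,98,0]]'
```

```text
time: 10.48
tool_pos: [0.3493, -0.3077, 0.3061]
tool_rot: [-3.14, 0.001, 1.567]
contact_force: [0.8, -1.1, -0.0]
opening: 0.0458
grip_force: 0.0
time: 10.98
tool_pos: [0.3524, -0.3049, 0.2075]
tool_rot: [-3.141, -0.002, 1.571]
contact_force: [-0.2, -0.3, 0.6]
opening: 0.0461
grip_force: 0.0
```

```bash
python3 -m crank '[[-0.6,0,0,0,0],[-0.6,0,0,0,0],[-0.6,0,0,0,0],[-0.6,0,0,0,0],[-0.6,0,0,-20,0],[-0.6,0,0,-55,0],[-0.6,0,0,-95,0],[-0.6,0,0,-130,0],[-0.6,25,10,-155,0],[-0.6,55,23,-180,0],[-0.6,85,36,-200,0],[-0.6,115,50,-220,0]]' 30; python3 -m crank '[[-0.6,30,15,-10,0],[-0.6,65,30,-20,0],[-0.6,90,35,-30,0],[-0.6,90,35,-30,0],[-0.6,90,35,-30,0]]'; python3 -c "
from h import *
look('w3')"
```

```text
time: 11.98
tool_pos: [0.402, -0.1888, 0.4301]
tool_rot: [3.14, 0.001, 1.57]
contact_force: [1.2, -0.8, -0.7]
opening: 0.0249
grip_force: 29.9
time: 12.4
tool_pos: [0.4372, -0.099, 0.459]
tool_rot: [3.14, 0.001, 1.574]
contact_force: [-0.7, 0.2, -0.6]
opening: 0.0253
grip_force: 29.9
tcp [ 0.4372 -0.099   0.459 ] [3.1400e+00 8.0000e-04 1.5739e+00]
lid px 320 160 (np.int64(130), np.int64(192)) n 2976 c [ 0.4339 -0.0968] dia 0.0739 rms 0.0004 z 0.0230 ztop 0.052 disc 0.024 knob [ 0.4351 -0.0958  0.0507]
can px 326 53 (np.int64(27), np.int64(84)) n 1422 c [0.4402 0.0179] dia 0.0544 rms 0.0004 z 0.0671
```

View pics/w3.png

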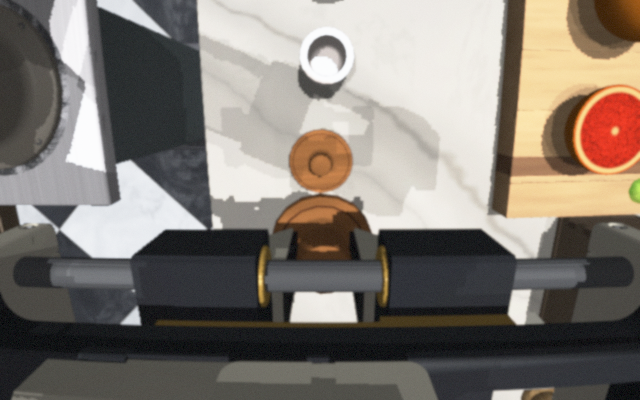

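The small lid is held, with the small canister at (326,53) and the large lid at (320,160).

```bash
python3 -m crank '[[-0.6,35,1,15,0],[-0.6,70,2,30,0],[-0.6,105,3,50,0],[-0.6,118,3,85,0],[-0.6,118,3,120,0],[-0.6,118,3,147,0],[-0.6,118,3,167,0],[-0.6,118,3,180,0],[-0.6,118,3,188,0],[-0.6,118,3,192,0],[-0.6,118,3,195,0],[-0.6,118,3,196,0]]'; python3 -m crank '[[-0.6,0,0,1,0],[-0.6,0,0,2,0],[-0.6,0,0,3,0],[-0.6,0,0,3,0]]'
```

```text
time: 13.45
tool_pos: [0.4405, 0.0174, 0.2625]
tool_rot: [3.141, -0.0, 1.57]
contact_force: [0.5, 1.8, 1.1]
opening: 0.0251
grip_force: 29.9
time: 13.78
tool_pos: [0.4412, 0.0178, 0.261]
tool_rot: [3.136, 0.0, 1.571]
contact_force: [0.1, 1.4, 8.8]
opening: 0.0251
grip_force: 29.9
```

```bash
python3 -m crank '[[0,0,0,-1,0],[0,0,0,-1,0],[0,0,0,-1,0],[0,0,0,-1,0],[0,0,0,-20,0],[0,0,0,-55,0],[0,-35,-3,-55,0],[0,-75,-6,-55,0],[0,-110,-7,-55,0],[0,-114,-7,-55,0],[0,-114,-7,-55,0]]'; python3 -m crank '[[0,0,0,35,0],[0,0,0,70,0],[0,0,0,93,0],[0,0,0,103,0],[0,0,0,106,0],[0,0,0,106,0]]'
```

```text
time: 14.7
tool_pos: [0.4331, -0.098, 0.3141]
tool_rot: [-3.142, -0.0, 1.567]
contact_force: [0.3, -0.5, -0.8]
opening: 0.0458
grip_force: 0.0
time: 15.2
tool_pos: [0.4331, -0.0953, 0.2075]
tool_rot: [-3.14, -0.001, 1.572]
contact_force: [-0.6, -0.5, 0.2]
opening: 0.0455
grip_force: 0.0
```

```bash
python3 -m crank '[[-0.6,0,0,0,0],[-0.6,0,0,0,0],[-0.6,0,0,0,0],[-0.6,0,0,0,0],[-0.6,0,0,-20,0],[-0.6,0,0,-55,0],[-0.6,0,0,-95,0],[-0.6,0,0,-135,0],[-0.6,25,2,-165,0],[-0.6,55,4,-190,0],[-0.6,85,6,-215,0],[-0.6,115,7,-240,0]]' 30; python3 -m crank '[[-0.6,5,0,-12,0],[-0.6,5,0,-12,0],[-0.6,5,0,-12,0]]'; python3 -c "
from h import *
look('w4')"
```

```text
time: 16.2
tool_pos: [0.4395, 0.0199, 0.4501]
tool_rot: [3.14, -0.0, 1.57]
contact_force: [1.1, 0.6, -2.2]
opening: 0.0245
grip_force: 30.0
time: 16.45
tool_pos: [0.4399, 0.0239, 0.4604]
tool_rot: [3.14, 0.0, 1.572]
contact_force: [0.4, -0.6, -3.0]
opening: 0.0247
grip_force: 30.0
tcp [0.4399 0.0239 0.4604] [3.1404e+00 4.0000e-04 1.5719e+00]
lid px 323 161 (np.int64(154), np.int64(169)) n 423 c [0.4391 0.0104] dia 0.0506 rms 0.0012 z 0.0230 ztop 0.078 disc 0.076 knob [0.4402 0.0346 0.0761]
can px 330 53 (np.int64(17), np.int64(98)) n 2198 c [0.4464 0.1396] dia 0.0779 rms 0.0003 z 0.0671 
can px 324 155 (np.int64(147), np.int64(170)) n 294 c [0.4402 0.0227] dia 0.0513 rms 0.0005 z 0.0678
```

View pics/w4.png

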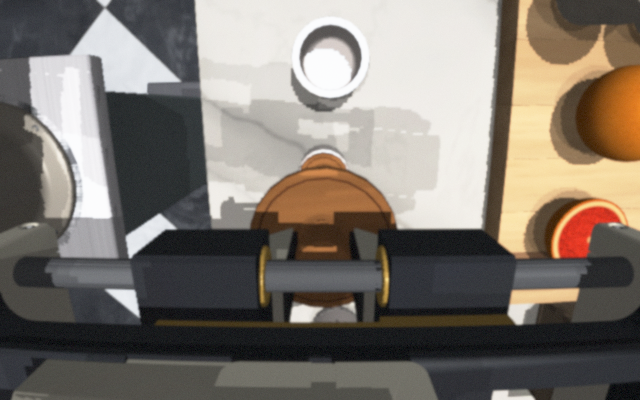

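The large lid is held, with the large canister at (330,55). A thin white strip shows at the small canister's front edge (324,155), so I'll inspect that after placing this lid.

```bash
python3 -m crank '[[-0.6,35,2,5,0],[-0.6,75,4,20,0],[-0.6,110,6,50,0],[-0.6,118,6,85,0],[-0.6,118,6,120,0],[-0.6,118,6,150,0],[-0.6,118,6,170,0],[-0.6,118,6,183,0],[-0.6,118,6,190,0],[-0.6,118,6,194,0],[-0.6,118,6,197,0],[-0.6,118,6,198,0]]'; python3 -m crank '[[-0.6,0,0,1,0],[-0.6,0,0,2,0],[-0.6,0,0,3,0],[-0.6,0,0,3,0]]'
```

```text
time: 17.5
tool_pos: [0.4464, 0.1414, 0.2621]
tool_rot: [3.142, -0.0, 1.57]
contact_force: [0.6, -0.0, -1.5]
opening: 0.025
grip_force: 30.0
time: 17.83
tool_pos: [0.4465, 0.1417, 0.2609]
tool_rot: [3.139, -0.0, 1.571]
contact_force: [-3.3, -1.4, 10.8]
opening: 0.0249
grip_force: 30.0
```

```bash
python3 -m crank '[[0,0,0,-1,0],[0,0,0,-1,0],[0,0,0,-1,0],[0,0,0,-1,0],[0,0,0,-20,0],[0,0,0,-55,0],[0,0,0,-95,0],[0,-30,0,-130,0],[0,-70,0,-160,0],[0,-110,0,-190,0],[0,-150,0,-200,0],[0,-190,0,-200,0]]'; python3 -m crank '[[0,0,0,-5,0],[0,0,0,-5,0]]';python3 - <<'E'
from h import *
p,W=cloud("wrist"); cv2.imwrite("pics/w5.png",p[:,:,::-1])
p,_=cloud("side"); cv2.imwrite("pics/s5.png",cv2.resize(p[120:260,260:400,::-1],(560,560),interpolation=cv2.INTER_CUBIC))
hsv=cv2.cvtColor(p,cv2.COLOR_RGB2HSV)
for n in ["wrist","side","scene"]:
    p,W=cloud(n); Z=W[...,2];hsv=cv2.cvtColor(p,cv2.COLOR_RGB2HSV); br=(hsv[...,0]<17)&(hsv[...,1]>100)&(W[...,0]<.56)
    L,k=ndimage.label(br&(Z>.04)&(Z<.13))
    for i in range(1,k+1):
        q=W[L==i]
        if len(q)<60: continue
        zt=np.percentile(q[:,2],96); d=q[q[:,2]<zt-.02]; t=q[q[:,2]>zt-.006]
        if len(d)<20: continue
        d=d[np.abs(d[:,2]-np.median(d[:,2]))<.006]
        a=np.linalg.lstsq(np.c_[d[:,:2]-d[:,:2].mean(0),np.ones(len(d))],d[:,2],rcond=None)[0]
        print(n,len(q),"knob",t.mean(0).round(4),"disc z %.4f tilt"%np.median(d[:,2]),a[:2].round(3))
E
```

```text
time: 18.83
tool_pos: [0.446, -0.0326, 0.4601]
tool_rot: [3.136, 0.001, 1.572]
contact_force: [1.5, -0.6, 0.1]
opening: 0.0457
grip_force: 0.0
time: 19.0
tool_pos: [0.4462, -0.0334, 0.4629]
tool_rot: [3.14, 0.0, 1.566]
contact_force: [0.5, 0.6, 0.4]
opening: 0.0454
grip_force: 0.0
wrist 1968 knob [0.4409 0.0176 0.1031] disc z 0.0760 tilt [0.004 0.003]
wrist 1285 knob [ 0.4584 -0.2029  0.0896] disc z 0.0679 tilt [ 0.    -0.022]
side 107 knob [ 0.4546 -0.2075  0.0945] disc z 0.0704 tilt [0.017 0.009]
side 112 knob [0.438  0.0204 0.1055] disc z 0.0780 tilt [-0.013  0.009]
side 247 knob [0.442  0.1451 0.1036] disc z 0.0767 tilt [-0.007  0.005]
side 372 knob [0.4781 0.2816 0.0899] disc z 0.0629 tilt [0.009 0.014]
scene 264 knob [0.4431 0.1472 0.1001] disc z 0.0734 tilt [-0.014  0.006]
scene 390 knob [0.4783 0.2843 0.086 ] disc z 0.0596 tilt [-0.003  0.007]
```

View pics/w5.png

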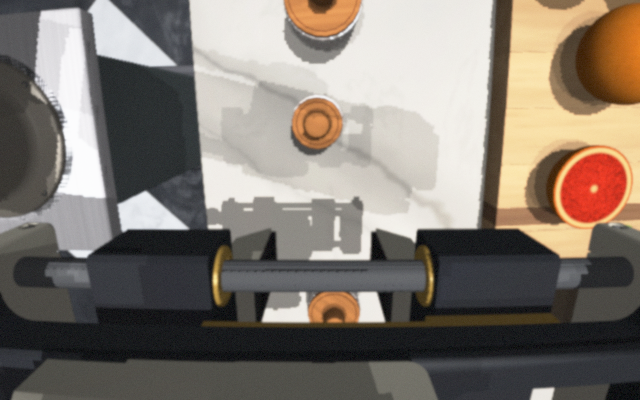

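View pics/s5.png

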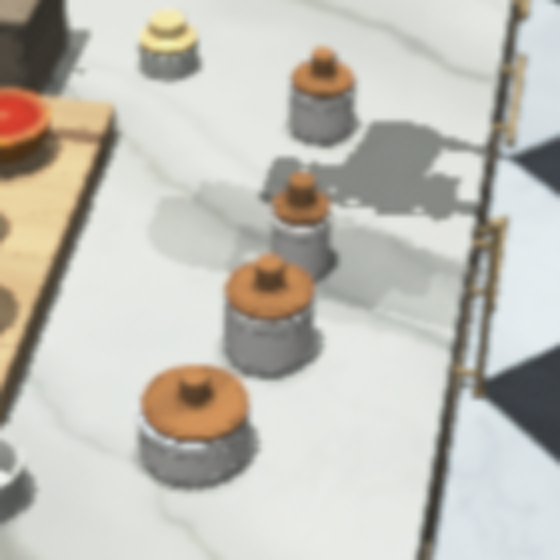

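All four lids look flat and seated; the knobs at (324,60), (302,185), (270,270) and (195,385) in the crop are upright. One closer pass with the wrist camera will check the heights.

```bash
cat > chk.py <<'E'
from h import *
import sys
p,W=cloud("wrist"); cv2.imwrite(f"pics/{sys.argv[1]}.png",p[:,:,::-1]); Z=W[...,2];hsv=cv2.cvtColor(p,cv2.COLOR_RGB2HSV); br=(hsv[...,0]<17)&(hsv[...,1]>100)&(W[...,0]<.56)
t=(np.abs(Z)<.008)&(W[...,0]>.35)&(W[...,0]<.55); print("table",np.median(Z[t]).round(4))
L,k=ndimage.label(br&(Z>.04)&(Z<.13))
for i in range(1,k+1):
    q=W[L==i]
    if len(q)<300: continue
    zt=np.percentile(q[:,2],96); d=q[q[:,2]<zt-.02]; d=d[np.abs(d[:,2]-np.median(d[:,2]))<.005]
    a=np.linalg.lstsq(np.c_[d[:,:2]-d[:,:2].mean(0),np.ones(len(d))],d[:,2],rcond=None)[0]
    c,r,e=outl((L==i)&(Z<zt-.02)|(L==i),np.median(d[:,2])); print(c.round(4),"dia %.4f"%(2*r),"disc z %.4f tilt"%np.median(d[:,2]),a[:2].round(4))
    m=~br&(np.hypot(W[...,0]-c[0],W[...,1]-c[1])<r+.006)&(Z>.04)
    print(" white rim pts",m.sum(),"z95",np.percentile(Z[m],90).round(4) if m.sum() else 0)
E
python3 -m crank '[[0,40,0,0,0],[0,80,0,0,0],[0,115,5,0,0],[0,150,15,0,0],[0,180,20,0,0],[0,180,20,0,0]]' >/dev/null; python3 chk.py c1
python3 -m crank '[[0,-40,0,0,0],[0,-80,0,0,0],[0,-115,0,0,0],[0,-115,-10,0,0],[0,-115,-10,0,0]]' >/dev/null; python3 chk.py c2
python3 -m crank '[[0,-40,0,0,0],[0,-80,0,0,0],[0,-120,0,0,0],[0,-160,0,0,0],[0,-200,0,0,0],[0,-240,0,0,0],[0,-280,0,0,0],[0,-320,0,0,0],[0,-358,0,0,0],[0,-358,0,0,0],[0,-358,0,0,0]]'; python3 chk.py c3
python3 - <<'E'
import cv2,numpy as np
cv2.imwrite("pics/cc.png",cv2.resize(np.hstack([cv2.imread(f"pics/c{i}.png")[0:220,220:460] for i in (1,2,3)]),(792,242)))
E
```

```text
table 0.0008
[0.481  0.2765] dia 0.0866 disc z 0.0619 tilt [ 0.0007 -0.0003]
 white rim pts 373 z95 0.0618
[0.4463 0.1396] dia 0.0745 disc z 0.0760 tilt [ 0.0013 -0.002 ]
 white rim pts 21568 z95 0.399
[0.4397 0.009 ] dia 0.0399 disc z 0.0759 tilt [-0.0109  0.007 ]
 white rim pts 76 z95 0.1037
table 0.0008
[0.4474 0.1423] dia 0.0747 disc z 0.0758 tilt [ 0.0008 -0.0003]
 white rim pts 335 z95 0.0759
[0.4416 0.0191] dia 0.0501 disc z 0.0761 tilt [0.0054 0.0025]
 white rim pts 2403 z95 0.3524
time: 21.18
tool_pos: [0.4567, -0.3253, 0.4611]
tool_rot: [-3.141, -0.001, 1.57]
contact_force: [-0.9, 1.1, 0.3]
opening: 0.0461
grip_force: 0.0
table 0.0008
[ 0.4587 -0.2127] dia 0.0627 disc z 0.0679 tilt [ 0.0008 -0.0015]
 white rim pts 315 z95 0.0671
```

View pics/cc.png

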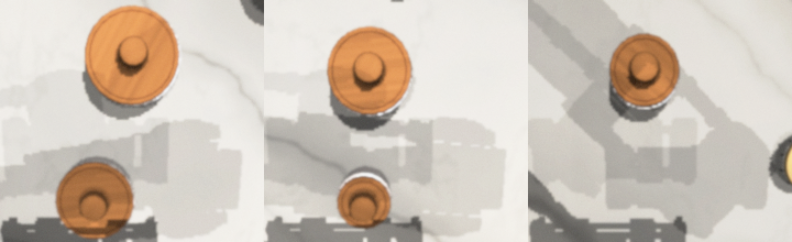

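All four discs sit at their seated heights, within 0.2 mm and flat; the knobs are upright in the crops.

```bash
python3 -c "
from cell import ticket
print(ticket.hand_in())"
```

```text
the job is handed in; nothing more can be done
None
```

All four lids are seated flat on their matching canisters, with measured heights within about 0.2 mm of fully seated; no canister was knocked over, I moved nothing else, and the job was handed in at about 21 s of the 99 s allowed.

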